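# Slide a cask label plate out over the end of the ledge

### The arm

A 7-joint arm with a two-finger parallel gripper is mounted at the origin on the work surface. World frame = base frame: x ahead of the robot, y to its left, z up, the work surface at z = 0. Lengths are in m, angles in rad, forces in N, time in s.
With the tool pointing down it reaches from about 0.4 to 0.875 m from the base axis. Payload 4.4 kg.
Tool frame: the origin (TCP) lies on the centre line of the jaws, within the pads' length; the fingertips stand 19 mm ahead of it and the grasp point (between the pads) is the TCP; z points along the fingers, y is the line along which they close (so a half turn about z gives the same grasp; the last joint's range is limited). The gripper opens to 85 mm and grips with 20 to 120 N. Pads are 22 mm wide; open, the fingers measure 114 mm over their backs; the gripper's body (76 mm by 85 mm) begins 54 mm behind the grasp point. The pads swing forward as they close: fully open they stand 13 mm farther back than shut.
Start: joints at [1.123, 0.628, 0.038, 1.517, -0.027, 0.996, -0.02], TCP at [0.242, -0.603, 0.25] pointing down, gripper open.
Joint ranges: [-3.06, 3.06], [-0.37, 2.12], [-1.25, 1.32], [0.18, 2.47], [-1.1, 4.24], [0.23, 1.98], [-2.94, 2.94]. Speed limits (rad/s): [2.57, 2.57, 3.14, 3.14, 3.14, 3.14, 3.14].

### API

Orientations are given as a rotation vector (axis times angle).
In Python, from rig import robot gives the robot as it stands.
- The arm moves only by the shell command python3 -m creep 'ROWS' [OPENING] [FORCE]. ROWS is text: rows parted by semicolons, each of 4 numbers parted by spaces: the shift along the tool's x, y, z in mm, then the turn about the tool's z in rad. In form: tx ty tz twist; .... A call has 1 to 10 rows; each row is the pose to reach, as a shift and turn from the pose commanded when the call began, along the tool's axes at that moment; what a row does not reach only later rows make up. A row lasts 1/8 s, in which the tool goes at most 62.5 mm and 10.7 degrees, less where a joint would pass 70% of its speed; a pose out of reach is approached as far as the arm can. A call with a gripper value outside its range is refused whole. OPENING is the finger opening in mm, from 0 to 85.4, set as the call begins (- or left out, the last holds). The fingers move at their own pace and stop on an object; FORCE is the grip in N (left out, the last holds). Time passes only in rows, so rows that repeat a pose let the fingers close. It gives the time, the measured TCP pose, the force, the opening and the grip force at its end, in the units of the state.
- robot.observe(): the state, without advancing time (a new reading comes with each control period).
- robot.capture(name): name is "scene" or "top" or "wrist"; returns (picture, depth): 420x560x3 uint8, red, green, blue; 420x560 float32, m along the optical axis (not along the pixel's ray), 0 where there is no reading.
- robot.get_calibration(name): a dict with "fx", "fy", "cx", "cy" (pixels), "extrinsics" (4x4, takes a point from camera to world coordinates). Camera axes: x right, y up, looking along -z (the intrinsics and any distortion apply to the point x, -y, -z); pixel columns grow to the right and rows downward; lengths in m; the calibration is good to about 2 mm. The wrist camera is an equidistant fisheye: a pixel r from the principal point sees the ray r / f radians off the axis. A picture is of the moment at which its call begins: read the wrist's pose just before it. get_calibration takes no time and is no camera call; for the wrist camera it gives the pose at the moment of the call.
- robot.finish_job(): hands the job in; it is judged then, once.
Trained networks look in the newest picture that a camera, given by its name, has taken for a name from the list of things; names that differ only in an ending like _2 or _b are one class to them, and where a whole thing is asked for, a point or a joint stands for the part that bears it (a point fixed in the world has none). Each returns a list of dicts, best first, with "conf" (0 to 1); they miss things now and then, are a little off and sometimes report something else, mostly with a low value. They report only what shows in the picture. A call takes as long as a camera call. They do not tell look-alikes from the thing itself.
- robot.recognise(query, camera): "position" ([column, row] in pixels, amid what is visible of it).
The state is a dict: "t": time; "joint_pos": joint angles; "dq": joint speeds; "effort": joint torques, N m; "ee_pos": TCP position; "eef_rot": TCP orientation; "force": force on the tool from outside, world axes, zero at the start; "ft_torque": the same for the moment, N m; "opening": opening from 0.0 (shut) to 1.0 (fully open); "grasp_force": force on a finger pad.
Only numpy, scipy, OpenCV 4.12 (cv2) and the standard library are available. Lean on these libraries where they do the work, as an engineer would, in place of code of your own. Each camera call takes 0.05 s, during which the arm holds its last target. There are 200 camera calls.

### The job

Turn the red stop near one end of the oak ledge (the robot's left) in line with the two lanes with a fingertip, before the plates are moved. Then push the brass label plate along its lane until about a third of its length stands out over the end where the stop is, lying flat and at rest, so that its edge can be taken later. Push only: do not pick anything up, and leave the silver-coloured plate and everything else where it is.

Things in the scene. Friction and masses are not known exactly. Their poses are not given: they have to be found in the camera images.
- ledge: Fixed dark oak ledge, 234 (x) x 360 (y) mm; origin under its centre on the table. x points away from the robot, y along the lanes to the open left end (turned up to 0.25 rad). Lane floors 75 mm above the table. Two lanes 88 mm wide, centred at x = -61 and +61 mm, between outer rails and a 34 mm wide middle rib (y -180 to +75 mm), all 6 mm above the lanes. Ends open at y = -180 and +180.
- open_end (a point): Middle of the upper edge of the ledge's left end (ledge x 0, y +180 mm, z 75 mm at lane floor height). Axes as those of the ledge: its y points out over the end.
- stop (a joint): Red wooden bar, 80 x 12 mm, turning about an upright pin at its middle (ledge x 0, y +125 mm), 1 to 17 mm above the lane floor. 0: straight across the ledge, an arm reaching 23 mm into each lane; positive anticlockwise from above. Starts within 0.5 rad of 0. +1.57 or -1.57 (end stops; either will do): in line with the lanes, clear of both. Light friction, 0.05 N m; stays where left.
- stop_near (a point): Point on top of the stop's bar, 32 mm from its pin, on the arm that points to the robot (ledge -x) when the joint is 0; 17 mm above the lane floor.
- stop_far (a point): Point on top of the stop's bar, 32 mm from its pin, on the arm that points away from the robot when the joint is 0; 17 mm above the lane floor.
- brass_plate: Brass (yellow metal) label plate, 80 (x) x 120 (y) x 5 mm thick, about 0.35 kg, lying flat in one of the two lanes (which one varies), its long side along the lane. Origin at the centre of its underside. It starts in the right part of the ledge, 40 mm or more short of the stop. It would tip off once 60 mm of it stands out.
- brass_plate_front (a point): Middle of the brass plate's leading (left, its own +y) edge, on its upper face, 60 mm from the plate's centre.
- steel_plate: Silver-coloured label plate of the same size and mass, in the other lane; leave it where it is. Origin at the centre of its underside.
- glass_a: Tasting glass, 68 mm wide, 100 mm high, standing on the table to the left; origin under its centre. Leave alone.
- glass_b: A second tasting glass like it. Leave alone.
- bottle: Green bottle with a cork, 72 mm wide, 210 mm high, on the table to the left; origin under its centre. Leave alone.
- bung: Tapered cork bung, 60 mm wide, 40 mm high; origin under its centre. Leave alone.
- mallet: Wooden mallet lying on the table to the right, 265 mm long, head 70 mm thick; origin on the table under the handle, 110 mm from the head axis. Leave alone.
- tap: Brass barrel tap standing on the table to the right, 98 mm high; origin under its foot. Leave alone.
Not all that is in view belongs to the job. There is more than one size of the brass_plate; the job needs the largest.

How it is judged:
By the outcome, as a careful person would: the job done as asked, in the order asked, and still so for the second after the job is handed in, with the robot touching nothing.
It also fails if it takes over 56 s, if anything falls off the work surface, if the arm or the gripper's body presses on something with over 40 N, if the wrist force passes 120 N, or if a joint passes its speed limit or range.

## Working session

There is one attempt and no reset: what is moved stays moved. The work goes in short steps, Python scripts to look and compute and a shell command to move; the robot and the scene stay as the last step left them, time stands still between calls to the robot, and variables do not carry over. Pictures are saved under pics/ and viewed, at most 10 in all, crops included, and the job is handed in when it is done.

```bash
mkdir -p pics; ls; cat > h.py <<'E'
import numpy as np, cv2
from rig import robot
from scipy.spatial.transform import Rotation as R
def snap(cam,fn):
    p,d=robot.capture(cam); cv2.imwrite('pics/'+fn,p[:,:,::-1]); np.save('pics/'+fn+'.npy',d); return p,d
def px2w(cam,u,v,d,c=None):
    c=c or robot.get_calibration(cam)
    x=(np.asarray(u)-c['cx'])/c['fx']; y=(np.asarray(v)-c['cy'])/c['fy']
    P=np.stack([x*d,-y*d,-d*np.ones_like(x)],-1); E=np.array(c['extrinsics'])
    return P@E[:3,:3].T+E[:3,3]
E
python3 - <<'E'
from h import *
for c in ('top','scene'):
    snap(c,c+'0.png'); print(robot.get_calibration(c))
a=cv2.imread('pics/top0.png');
print(robot.observe())
for q in ('brass_plate','steel_plate','stop'): print(q,robot.recognise(q,'top'))
E
```

```text
pics
{'fx': 490.1626477661067, 'fy': 490.1626477661067, 'cx': 274.52648713994756, 'cy': 213.08049697756482, 'extrinsics': array([[ 0.00847291,  0.99637166, -0.08468601,  0.37590862],
       [-0.99986749,  0.00726444, -0.01456795, -0.02154214],
       [-0.01389989,  0.08479822,  0.99630119,  1.59005153],
       [ 0.        ,  0.        ,  0.        ,  1.        ]])}
{'fx': 385.0081979198044, 'fy': 385.0081979198044, 'cx': 286.95745187984744, 'cy': 204.94898636968514, 'extrinsics': array([[ 0.30546781, -0.77114179,  0.55859623,  1.01399523],
       [ 0.95218596,  0.2439318 , -0.18395425, -0.20631365],
       [ 0.00559543,  0.58807959,  0.80878371,  0.8487102 ],
       [ 0.        ,  0.        ,  0.        ,  1.        ]])}
{'t': 0.1, 'joint_pos': array([ 1.12321209,  0.62921531,  0.03844124,  1.51823141, -0.02700248,
        0.99631231, -0.02001522]), 'dq': array([ 5.80507775e-04, -8.29600468e-04,  6.02636409e-06, -2.01866162e-03,
        3.17572732e-04,  8.87728070e-04, -9.46008110e-04]), 'effort': array([ 1.84285156e-03, -5.64533257e+01,  1.22973327e+00, -1.93974191e+01,
        1.11746634e-02,  5.42641836e-03, -4.81618756e-06]), 'ee_pos': array([ 0.24201749, -0.60271559,  0.2495175 ]), 'eef_rot': array([-3.08294302e+00, -5.95743051e-01,  5.05915086e-04]), 'force': array([0.44985471, 0.25818107, 0.49168202]), 'ft_torque': array([ 0.06395446,  0.00792904, -0.01834461]), 'grasp_force': 0.0, 'opening': 0.9952567602365875}
brass_plate [{'position': [360.9, 235.0], 'conf': 0.92}, {'position': [307.5, 153.2], 'conf': 0.84}, {'position': [303.1, 189.8], 'conf': 0.56}]
steel_plate [{'position': [300.0, 229.4], 'conf': 0.82}]
stop []
```

View pics/top0.png

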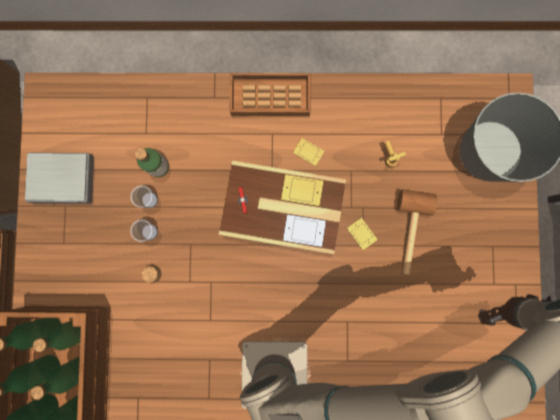

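View pics/scene0.png

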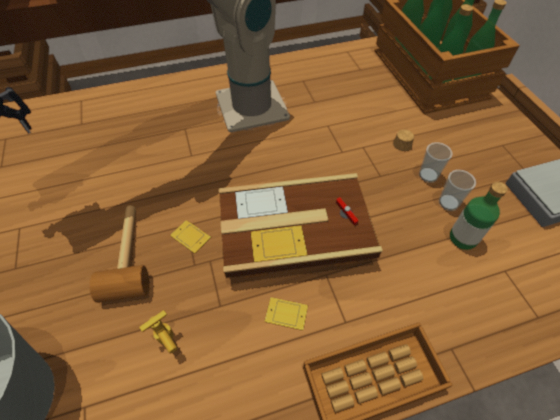

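The big brass plate is the one in the far lane at (303,190) in the top view. The look-alikes are the small brass plates on the table at (309,152) and (362,234). The steel plate is in the near lane at (305,230), and the red stop is at (243,200). Next I measure the ledge, the stop and the plate, with a close crop as a check.

```bash
cat > meas.py <<'E'
from h import *
def rectw(mask,P):
    Q=P[mask]; r=cv2.minAreaRect((Q[:,:2]*1000).astype(np.float32)); return np.round(r[0],1),np.round(r[1],1),round(r[2],1),np.round(np.median(Q[:,2])*1000,1),mask.sum()
def big(mask,near=None):
    n,l,s,c=cv2.connectedComponentsWithStats(mask.astype(np.uint8)); i=1+np.argmax(s[1:,4]); return l==i
def run(cam,p,d):
    v,u=np.mgrid[:420,:560]; P=px2w(cam,u,v,d)
    hsv=cv2.cvtColor(p,cv2.COLOR_RGB2HSV); H,S,V=[hsv[...,i] for i in range(3)]
    near=(P[...,0]>.25)&(P[...,0]<.75)&(abs(P[...,1])<.35)&(d>0)
    z=P[...,2]
    led=big(near&(z>.06)&(z<.13)); print(cam,'ledge',rectw(led,P))
    L=cv2.dilate(led.astype(np.uint8),np.ones((3,3)))>0
    red=big(L&((H<6)|(H>174))&(S>190)&(V>120)); print(' red',rectw(red,P))
    yel=L&(H>22)&(H<32)&(S>150)&(V>120); yel=big(yel); print(' brass',rectw(yel,P))
    wh=big(L&(S<60)&(V>150)); print(' steel',rectw(wh,P))
    return P,led,red,yel
if __name__=='__main__':
    for c in ('top','scene'):
        run(c,cv2.imread(f'pics/{c}0.png')[:,:,::-1].copy(),np.load(f'pics/{c}0.png.npy'))
    cv2.imwrite('pics/crop.png',cv2.resize(cv2.imread('pics/top0.png')[140:265,210:385],None,fx=4,fy=4))
E
python3 meas.py
```

```text
top ledge (array([524. , -23.2]), array([361.1, 235.2]), 80.8, np.float64(76.4), np.int64(8709))Traceback (most recent call last):
  File "meas.py", line 19, in <module>
    run(c,cv2.imread(f'pics/{c}0.png')[:,:,::-1].copy(),np.load(f'pics/{c}0.png.npy'))
    ~~~^^^^^^^^^^^^^^^^^^^^^^^^^^^^^^^^^^^^^^^^^^^^^^^^^^^^^^^^^^^^^^^^^^^^^^^^^^^^^^^
  File "meas.py", line 13, in run
    red=big(L&((H<6)|(H>174))&(S>190)&(V>120)); print(' red',rectw(red,P))
  File "meas.py", line 5, in big
    n,l,s,c=cv2.connectedComponentsWithStats(mask.astype(np.uint8)); i=1+np.argmax(s[1:,4]); return l==i
                                                                         ~~~~~~~~~^^^^^^^^^
    return _wrapfunc(a, 'argmax', axis=axis, out=out, **kwds)
    return bound(*args, **kwds)
ValueError: attempt to get argmax of an empty sequence
```

```bash
sed -i 's/(S>190)&(V>120)/(S>150)\&(V>80)/; s/near&(z>.06)/near\&(z>.06)/' meas.py
python3 - <<'E'
import cv2
h=cv2.cvtColor(cv2.imread('pics/top0.png'),cv2.COLOR_BGR2HSV)
print(h[203,240:247].tolist(),h[190,295:300].tolist(),h[200,230].tolist(),h[215,310].tolist(),h[208,300].tolist())
h=cv2.imread('pics/top0.png')[140:265,210:385]
cv2.imwrite('pics/crop.png',cv2.resize(h,None,fx=4,fy=4))
E
python3 meas.py
```

```text
[[6, 69, 107], [3, 144, 143], [2, 179, 197], [2, 186, 213], [2, 183, 199], [3, 147, 137], [9, 87, 106]] [[25, 125, 231], [25, 127, 231], [25, 126, 231], [25, 129, 230], [25, 126, 230]] [11, 148, 129] [21, 94, 228] [25, 85, 230]
top ledge (array([524. , -23.2]), array([361.1, 235.2]), 80.8, np.float64(76.4), np.int64(8709))
 red (array([520.8,  95.3]), array([31.4, 11.4]), 12.8, np.float64(92.0), np.int64(42))Traceback (most recent call last):
  File "meas.py", line 19, in <module>
    run(c,cv2.imread(f'pics/{c}0.png')[:,:,::-1].copy(),np.load(f'pics/{c}0.png.npy'))
    ~~~^^^^^^^^^^^^^^^^^^^^^^^^^^^^^^^^^^^^^^^^^^^^^^^^^^^^^^^^^^^^^^^^^^^^^^^^^^^^^^^
  File "meas.py", line 14, in run
    yel=L&(H>22)&(H<32)&(S>150)&(V>120); yel=big(yel); print(' brass',rectw(yel,P))
                                             ~~~^^^^^
  File "meas.py", line 5, in big
    n,l,s,c=cv2.connectedComponentsWithStats(mask.astype(np.uint8)); i=1+np.argmax(s[1:,4]); return l==i
                                                                         ~~~~~~~~~^^^^^^^^^
    return _wrapfunc(a, 'argmax', axis=axis, out=out, **kwds)
    return bound(*args, **kwds)
ValueError: attempt to get argmax of an empty sequence
```

View pics/crop.png

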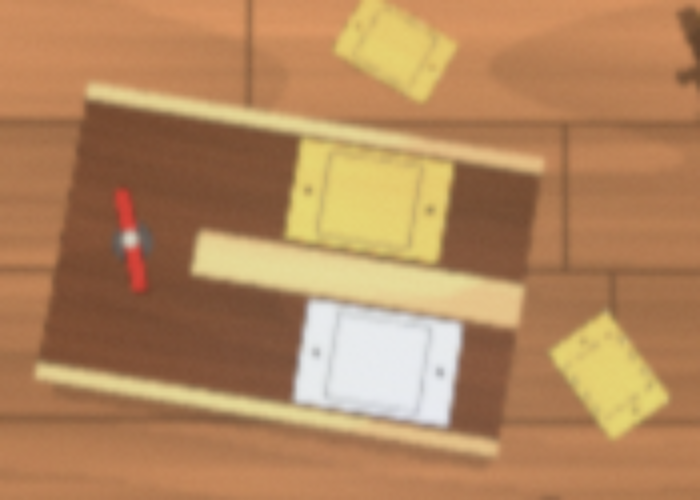

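The crop confirms it: the large brass plate in the far lane is at crop (370,200). The stop's pin is at crop (130,240), with its arms tipped to (122,190) and (140,290). The small plates on the table are decoys.

```bash
sed -i 's/red=big(\(.*\)); print(. red/red=(\1); print(" red/; s/red",rectw/red",rectw/; s/(S>150)&(V>80)/(S>130)\&(V>80)/; s/(S>150)&(V>120)/(S>108)\&(V>150)/' meas.py
sed -i "s/print(\" red'/print(' red'/" meas.py; cat >> meas.py <<'E'
    c=np.array([524.,-23.2]); 
E
python3 meas.py
```

```text
top ledge (array([524. , -23.2]), array([361.1, 235.2]), 80.8, np.float64(76.4), np.int64(8709))
 red (array([545.9, 101.3]), array([82.9, 13.1]), 11.9, np.float64(91.2), np.int64(87))
 brass (array([495., -71.]), array([117.2, 250.4]), 81.4, np.float64(79.0), np.int64(859))
 steel (array([431.1, -87.9]), array([124.7, 127.7]), 82.1, np.float64(78.8), np.int64(1094))
scene ledge (array([524.4, -23.6]), array([360.3, 238. ]), 80.7, np.float64(77.2), np.int64(12671))
 red (array([544.8, 103. ]), array([80.4, 21.6]), 10.8, np.float64(91.6), np.int64(142))
 brass (array([ 782. , -111.3]), array([ 93.8, 492.5]), 78.5, np.float64(80.2), np.int64(842))
 steel (array([ 715.3, -132. ]), array([121.4, 613.2]), 81.0, np.float64(80.2), np.int64(1288))
```

```bash
cat > led.py <<'E'
from h import *
C=np.array([524.,-23.3]); A=np.deg2rad(-9.2)
ex=np.array([np.cos(A),np.sin(A)]); ey=np.array([-ex[1],ex[0]])
def w2l(p): q=np.asarray(p)[...,:2]*1000-C; return np.stack([q@ex,q@ey],-1)
def l2w(x,y): return (C+x*ex+y*ey)/1000
def pose():
    o=robot.observe(); M=R.from_rotvec(o['eef_rot']).as_matrix(); return o,M
def go(x,y,z):
    o,M=pose(); t=np.r_[l2w(x,y),z]
    tw=-(np.arctan2(ey[1],ey[0])-np.arctan2(M[1,0],M[0,0]))
    print('shift',np.round(M.T@(t-o['ee_pos'])*1000,1),'twist',round((tw+np.pi)%(2*np.pi)-np.pi,3),
     'now ledge',np.round(w2l(o['ee_pos']),1),'z',round(o['ee_pos'][2]*1000,1),'tilt',np.round(M[2],3),'F',np.round(o['force'],1),'t',round(o['t'],2))
def plates(cam,p,d):
    v,u=np.mgrid[:420,:560]; P=px2w(cam,u,v,d); L=w2l(P)
    hsv=cv2.cvtColor(np.ascontiguousarray(p),cv2.COLOR_RGB2HSV); H,S,V=[hsv[...,i].astype(int) for i in range(3)]
    for n,s,m in (('brass',1,(S>100)&(V>140)&(H>20)&(H<32)),('steel',-1,(S<70)&(V>130))):
        m=m&(L[...,0]*s>24)&(L[...,0]*s<98)&(abs(L[...,1])<240)&(P[...,2]>.055)&(P[...,2]<.1)
        m=cv2.morphologyEx(m.astype(np.uint8),cv2.MORPH_OPEN,np.ones((3,3)))>0
        r=cv2.minAreaRect(L[m].astype(np.float32)); print(cam,n,np.round(r[0],1),np.round(r[1],1),round(r[2],1),'y',np.round(np.percentile(L[m][:,1],[.5,99.5]),1),'z',np.round(np.median(P[m][:,2])*1e3,1))
    m=((H<6)|(H>174))&(S>130)&(V>80)&(abs(L[...,0])<60)&(abs(L[...,1]-125)<60)&(P[...,2]>.07)
    if m.sum()>10: r=cv2.minAreaRect(L[m].astype(np.float32)); print(cam,'stop',np.round(r[0],1),np.round(r[1],1),round(r[2],1),'far end',np.round(L[m][np.argmax(L[m][:,0])],1))
E
python3 - <<'E'
from led import *
for c in ('top','scene'): plates(c,cv2.imread(f'pics/{c}0.png')[:,:,::-1],np.load(f'pics/{c}0.png.npy'))
go(34,100,.18)
E
```

```text
top brass [ 61.  -50.8] [ 73.9 119.1] 0.1 y [-109.7    7.9] z 79.0
top steel [-61.  -78.6] [125.  74.] 90.0 y [-140.2  -16.6] z 78.9
top stop [  1.7 126.5] [82.9 13.1] 21.1 far end [ 40.4 137.6]
scene brass [ 60.9 -50.4] [121.9  73.9] 89.9 y [-110.7    9.3] z 80.3
scene steel [-61.  -77.5] [ 73.6 122.1] 0.1 y [-137.9  -17.2] z 80.2
scene stop [  0.3 128. ] [80.4 21.6] 20.0 far end [ 39.7 133.2]
shift [ 558.3 -500.9   70.3] twist -1.028 now ledge [-185.6 -617.3] z 249.9 tilt [-0.    -0.001 -1.   ] F [0.5 0.6 0.6] t 0.25
```

```bash
python3 -m creep '45 -40 0 -0.1; 90 -80 0 -0.2; 135 -120 0 -0.3; 180 -160 0 -0.4; 225 -200 0 -0.5; 270 -240 0 -0.6; 315 -280 0 -0.7; 360 -320 0 -0.8; 405 -360 0 -0.9; 450 -400 0 -1.028' 0 20
python3 -c "
from led import *
go(34,100,.18)"
```

```text
t: 1.5
ee_pos: [0.5115, -0.0627, 0.2505]
eef_rot: [2.389, 2.04, 0.0]
force: [1.2, -0.3, 0.4]
opening: -0.0
grasp_force: 0.0
shift [140.8  40.4  70.5] twist 0.003 now ledge [ -6.  -40.9] z 250.5 tilt [-0.     0.001 -1.   ] F [ 1.2 -0.3  0.4] t 1.5
```

```bash
python3 -m creep '50 15 20 0; 100 30 40 0; 141 40 70 0; 141 40 100 0; 141 40 120 0; 141 40 135 0; 141 40 142 0; 141 40 148 0; 141 40 150 0; 141 40 150 0'
python3 -c "
from led import *
go(34,100,.099)
p,d=snap('top','top1.png')
snap('scene','scene1.png')"
```

```text
t: 2.75
ee_pos: [0.5731, 0.0684, 0.1007]
eef_rot: [2.393, 2.035, 0.001]
force: [0.1, -0.4, 0.6]
opening: 0.003
grasp_force: 0.0
shift [1.6 0.2 1.7] twist -0.001 now ledge [33.8 98.4] z 100.7 tilt [ 0.     0.001 -1.   ] F [ 0.1 -0.4  0.6] t 2.75
```

View pics/scene1.png

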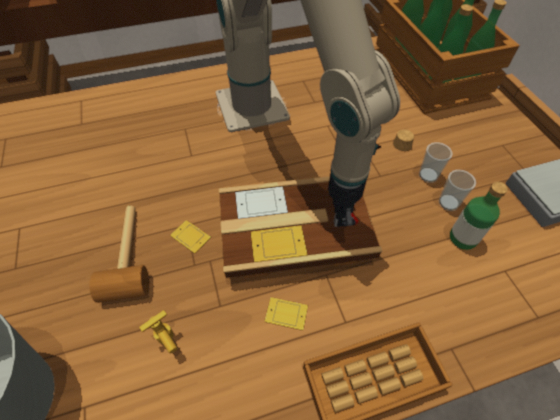

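The closed fingertips stand beside the stop's far arm at about (345,220), touching nothing yet. Next I sweep the arm round to +1.57.

```bash
python3 -m creep '8 0 0 0; 16 0 0 0; 24 0 0 0; 31 -1 0 0; 37 -3 0 0; 42 -6 0 0; 45 -9 0 0; 47 -12 0 0; 47 -14 0 0; 47 -14 0 0'
python3 -c "
from led import *
go(20,145,.0995)
plates('scene',*snap('scene','scene2.png'))
p,d=snap('wrist','w2.png')"
```

```text
t: 4.1
ee_pos: [0.5676, 0.1178, 0.1006]
eef_rot: [2.392, 2.035, 0.004]
force: [4.2, 0.5, 0.2]
opening: 0.002
grasp_force: 1.8
shift [-1.3 -0.5  1.1] twist -0.0 now ledge [ 20.5 146.3] z 100.6 tilt [ 0.002  0.002 -1.   ] F [4.2 0.5 0.2] t 4.1
scene brass [ 61.  -50.6] [ 73.7 121.7] 0.1 y [-110.7    9.5] z 80.3
scene steel [-60.9 -77.6] [ 73.6 122.5] 0.1 y [-138.   -17.2] z 80.3
scene stop [  4.  110.2] [ 8.5 50.7] 2.6 far end [  8.1 114.2]
```

View pics/w2.png

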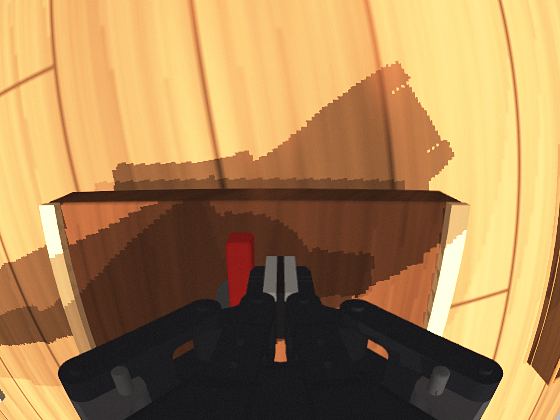

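The wrist view shows the red bar at about (240,265), nearly in line, with the fingertip against it. I nudge on to feel the end stop.

```bash
python3 -m creep '0 -1 0 0; 0 -2 0 0; 0 -3 0 0; 0 -3 0 0'
python3 -c "
from led import *
go(20,145,.0995)"
```

```text
t: 4.7
ee_pos: [0.5671, 0.1178, 0.1011]
eef_rot: [2.391, 2.033, 0.01]
force: [8.2, -1.3, -2.1]
opening: -0.002
grasp_force: 3.9
shift [-1.2  0.   1.6] twist -0.001 now ledge [ 20.  146.2] z 101.1 tilt [ 0.003  0.007 -1.   ] F [ 8.2 -1.3 -2.1] t 4.7
```

```bash
python3 -m creep '0 6 0 0; 0 20 0 0; 0 30 -25 0; 0 44 -60 0; -50 44 -70 0; -100 44 -70 0; -150 44 -70 0; -200 44 -70 0; -250 44 -70 0; -285 44 -70 0' 30
python3 -c "
from led import *
go(61,-138,.102)
for c in ('top','scene'): plates(c,*snap(c,c+'3.png'))
cv2.imwrite('pics/crop3.png',cv2.resize(cv2.imread('pics/top3.png')[140:265,210:385],None,fx=4,fy=4))"
```

```text
t: 5.95
ee_pos: [0.5586, -0.1728, 0.1695]
eef_rot: [-2.392, -2.031, 0.005]
force: [0.1, -0.5, 0.1]
opening: 0.354
grasp_force: 0.0
shift [ 4.   3.3 67.5] twist -0.002 now ledge [  58. -142.] z 169.5 tilt [-0.    -0.005 -1.   ] F [ 0.1 -0.5  0.1] t 5.95
top brass [ 61.  -16.4] [73.4 50. ] 0.1 y [-41.    8.3] z 78.8
top steel [-61.  -79.7] [122.1  73.9] 90.0 y [-140.2  -19.3] z 78.6
top stop [  1.5 126. ] [15.  81.5] 0.9 far end [  9.2 116.4]
scene brass [ 61.1 -18.9] [58.1 73.7] 89.5 y [-47.2   9.8] z 80.0
scene steel [-48.8 -76.7] [ 48.5 120.3] 0.4 y [-136.6  -16.7] z 80.3
scene stop [  2.7 124.3] [12.7 78.4] 1.7 far end [  8.8 134.2]
```

View pics/crop3.png

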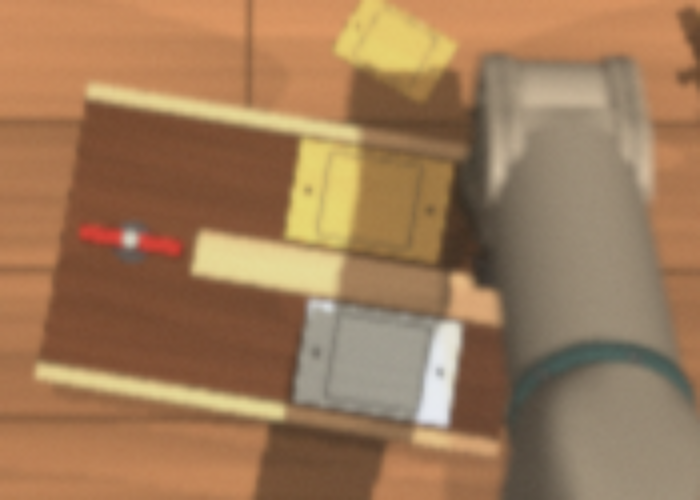

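The stop now lies in line with the lanes, crop (80,235) to (182,247). Next I lower behind the brass plate, feeling for the lane floor.

```bash
python3 -m creep '4 3 25 0; 4 3 50 0; 4 3 62 0; 4 3 69 0; 4 3 72 0; 4 3 73 0; 4 3 73 0'
python3 -c "
from led import *
go(61,-138,.094)"
```

```text
t: 6.92
ee_pos: [0.5652, -0.1675, 0.0978]
eef_rot: [2.393, 2.035, 0.001]
force: [0.7, -0.4, -0.2]
opening: 0.353
grasp_force: 0.0
shift [-2.3 -2.8  3.8] twist -0.001 now ledge [  63.8 -135.7] z 97.8 tilt [-0.     0.001 -1.   ] F [ 0.7 -0.4 -0.2] t 6.92
```

```bash
python3 -m creep '0 -3 1 0; 0 -3 2 0; 0 -3 3 0; 0 -3 3 0' | grep -E 'ee_pos|force'; python3 -m creep '0 0 1 0; 0 0 1 0; 0 0 1 0'| grep -E 'ee_pos|force'; python3 -m creep '0 0 1 0; 0 0 1 0; 0 0 1 0'| grep -E 'ee_pos|force'
python3 -c "
from led import *
go(61,-138,.094)"
```

```text
ee_pos: [0.562, -0.1669, 0.0943]
force: [0.6, 0.0, -0.6]
grasp_force: 0.0
ee_pos: [0.5621, -0.1669, 0.0936]
force: [-0.8, 0.5, 4.7]
grasp_force: 2.4
ee_pos: [0.5622, -0.1669, 0.0936]
force: [-2.2, 0.4, 11.9]
grasp_force: 6.3
shift [-2.3  0.4 -0.4] twist -0.001 now ledge [  60.6 -135.7] z 93.6 tilt [-0.     0.001 -1.   ] F [-2.2  0.4 11.9] t 8.18
```

```bash
python3 -m creep '0 0 -3.5 0; 0 0 -3.5 0; 8 0 -3.5 0; 14 0 -3.5 0; 20 0 -3.5 0; 28 0 -3.5 0; 38 0 -3.5 0; 48 0 -3.5 0; 58 0 -3.5 0; 68 0 -3.5 0'
python3 -c "
from led import *
go(61,60,.0957)
for c in ('top','scene'): plates(c,*snap(c,c+'4.png'))"
```

```text
t: 9.43
ee_pos: [0.5731, -0.0991, 0.0959]
eef_rot: [2.393, 2.036, 0.0]
force: [-1.2, -1.6, 0.7]
opening: 0.352
grasp_force: 0.9
shift [127.    0.4   0.2] twist -0.0 now ledge [ 60.5 -67. ] z 95.9 tilt [-0.  0. -1.] F [-1.2 -1.6  0.7] t 9.43
top brass [60.7 38.4] [74.6 48.7] 3.4 y [13.1 61.3] z 79.1
top steel [-61.  -55.2] [73.6 72. ] 0.1 y [-89.8 -19.2] z 79.2
top stop [  1.1 124.3] [15.1 78.6] 0.4 far end [  8.8 116.1]
scene brass [60.8 39.1] [54.4 72.8] 88.9 y [13.5 65.9] z 80.3
scene steel [ -61.  -121.4] [34.1 72.8] 88.6 y [-138.3 -104.9] z 80.5
scene stop [  2.4 124.6] [77.7 13.8] 89.6 far end [  9.5 146. ]
```

```bash
python3 -m creep '8 0 0 0; 18 0 0 0; 28 0 0 0; 38 0 0 0; 48 0 0 0; 58 0 0 0; 68 0 0 0; 78 0 0 0; 86 0 0 0; 90 0 0 0'
python3 -m creep '6 0 0 0; 14 0 0 0; 22 0 0 0; 30 0 0 0; 36 0 0 0; 40 0 0 0; 42 0 0 0; 42 0 0 0'
python3 -c "
from led import *
go(61,89,.0957)
for c in ('top','scene'): plates(c,*snap(c,c+'5.png'))"
```

```text
t: 10.78
ee_pos: [0.5874, -0.0101, 0.0958]
eef_rot: [-2.392, -2.036, -0.0]
force: [-1.5, -1.0, 0.2]
opening: 0.35
grasp_force: 0.9
t: 11.78
ee_pos: [0.5941, 0.0308, 0.0958]
eef_rot: [-2.393, -2.036, -0.001]
force: [0.3, -0.6, 0.5]
opening: 0.354
grasp_force: 0.4
shift [24.4  0.4  0.1] twist -0.0 now ledge [60.5 64.6] z 95.8 tilt [ 0.  0. -1.] F [ 0.3 -0.6  0.5] t 11.78
top brass [ 61.1 156.9] [73.4 75.3] 0.8 y [120.4 193.2] z 79.2
top steel [ -60.3 -119.5] [77.2 50.4] 10.0 y [-140.9  -88.8] z 78.6
top stop [  1.2 129.1] [14.9 69.9] 0.9 far end [  8.8 116.1]
scene brass [ 61.2 157.5] [74.1 73.1] 1.6 y [121.4 192.7] z 80.2
scene steel [-61.1 -77.7] [ 73.8 122.6] 0.1 y [-138.3  -17.4] z 80.3
scene stop [  2.3 146.3] [11.6 34.9] 2.3 far end [  8.8 129.1]
```

View pics/scene5.png

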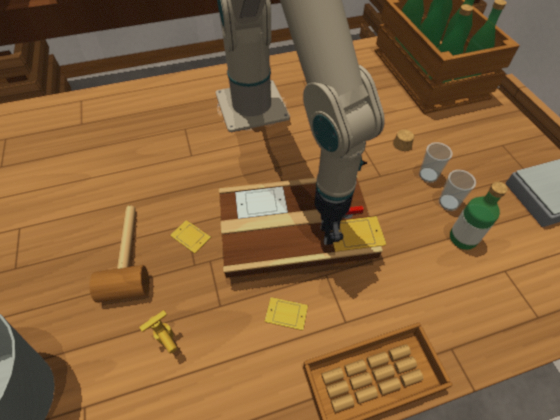

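The brass plate at (362,234) is sliding straight, the stop is clear of it, and the front edge is at about y = 195 mm. It needs 25 mm more, slowly.

```bash
python3 -m creep '4 0 0 0; 9 0 0 0; 14 0 0 0; 18 0 0 0; 21 0 0 0; 23 0 0 0; 24 0 0 0; 25 0 0 0; 25 0 0 0'
python3 -m creep '-5 0 0 0; -15 0 0 0; -25 0 -20 0; -35 0 -60 0; -75 0 -110 0; -125 0 -130 0; -175 0 -130 0; -225 0 -130 0; -265 0 -130 0; -265 0 -130 0'
python3 -c "
from led import *
go(61,89,.0957)
for c in ('top','scene'): plates(c,*snap(c,c+'6.png'))
cv2.imwrite('pics/crop6.png',cv2.resize(cv2.imread('pics/top6.png')[140:265,210:385],None,fx=4,fy=4))"
```

```text
t: 13.0
ee_pos: [0.5981, 0.0553, 0.0958]
eef_rot: [-2.393, -2.035, -0.0]
force: [-0.6, -1.4, 0.6]
opening: 0.352
grasp_force: 0.8
t: 14.25
ee_pos: [0.554, -0.2121, 0.2271]
eef_rot: [2.399, 2.024, -0.003]
force: [0.0, 1.4, -0.4]
opening: 0.353
grasp_force: 0.0
shift [271.   -1.2 130.5] twist -0.008 now ledge [  59.8 -181.6] z 227.1 tilt [-0.003  0.001 -1.   ] F [ 0.   1.4 -0.4] t 14.25
top brass [ 60.9 159.3] [ 73.6 118.8] 0.3 y [100.9 218. ] z 78.7
top steel [-61.  -78.4] [124.6  73.8] 90.0 y [-140.   -16.6] z 79.1
top stop [  1.  124.8] [14.8 78.8] 1.8 far end [  8.8 112.5]
scene brass [ 61.1 158.2] [ 73.7 119.8] 0.0 y [ 99.4 217.5] z 80.2
scene steel [-61.  -77.8] [122.8  73.3] 89.7 y [-138.5  -17.1] z 80.3
scene stop [  2.2 124.8] [12.4 78.1] 0.8 far end [  8.6 110. ]
```

View pics/crop6.png

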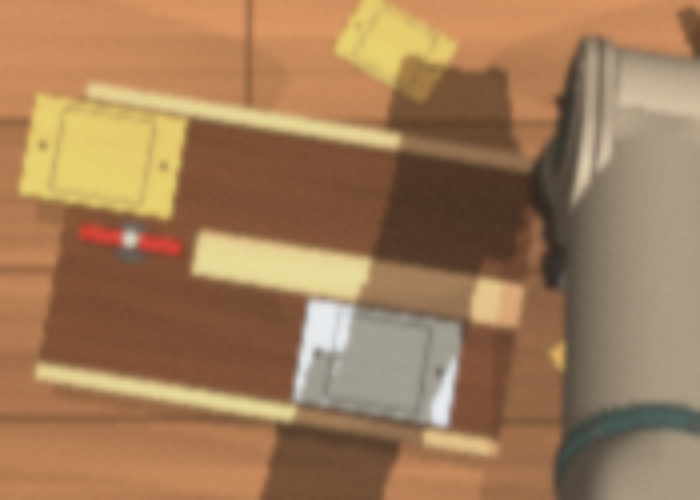

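The brass plate, crop (105,155), stands out about 39 mm and lies flat. The stop is in line and the steel plate hasn't moved.

```bash
python3 -c "
from h import *
print(robot.finish_job())"
```

```text
the job is handed in; nothing more can be done
None
```

I turned the stop in line with the lanes, then pushed the brass plate out about 39 mm (a third of its 120 mm length); it lies flat, the steel plate is unmoved, and I handed the job in at about 14 s; no verdict came back.

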